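# Load the swing-out rotor in balanced pairs

### The job

Load the centrifuge rotor for the next spin: take the four tubes with a coloured sticker on the cap out of the orange rack and seat each one fully in a bucket of its own, upright all the way. Tubes with the same sticker were weighed against each other, so the two yellow ones must sit in opposite buckets and the two red ones in the other two. Leave the tubes without a sticker where they stand.

Things in the scene. Friction and masses are not known exactly. Their poses are not given: they have to be found in the camera images.
- yellow_1_mid (a point): 50 ml tube of pink sample, round YELLOW sticker on top of the cap. 116 mm tall, 45 g, upright in a cell of the orange grid rack (grid 56 mm above the bench, tube tip 6 mm); blue cap 34 mm wide, 94 to 116 mm above the tip; body 30 mm wide, conical tip. Neighbouring caps are 40 mm apart or more. Point: on the axis half-way up, 58 mm above the tip; z up the tube
- yellow_2_mid (a point): 50 ml tube of pink sample, round YELLOW sticker on top of the cap. 116 mm tall, 45 g, upright in a cell of the orange grid rack (grid 56 mm above the bench, tube tip 6 mm); blue cap 34 mm wide, 94 to 116 mm above the tip; body 30 mm wide, conical tip. Neighbouring caps are 40 mm apart or more. Point: on the axis half-way up, 58 mm above the tip; z up the tube
- red_1_mid (a point): 50 ml tube of pink sample, round RED sticker on top of the cap. 116 mm tall, 45 g, upright in a cell of the orange grid rack (grid 56 mm above the bench, tube tip 6 mm); blue cap 34 mm wide, 94 to 116 mm above the tip; body 30 mm wide, conical tip. Neighbouring caps are 40 mm apart or more. Point: on the axis half-way up, 58 mm above the tip; z up the tube
- red_2_mid (a point): 50 ml tube of pink sample, round RED sticker on top of the cap. 116 mm tall, 45 g, upright in a cell of the orange grid rack (grid 56 mm above the bench, tube tip 6 mm); blue cap 34 mm wide, 94 to 116 mm above the tip; body 30 mm wide, conical tip. Neighbouring caps are 40 mm apart or more. Point: on the axis half-way up, 58 mm above the tip; z up the tube
- plain_1_mid (a point): 50 ml tube of pink sample, NO sticker on its blue cap: not weighed, stays in the rack. 116 mm tall, 45 g, upright in a cell of the orange grid rack (grid 56 mm above the bench, tube tip 6 mm); blue cap 34 mm wide, 94 to 116 mm above the tip; body 30 mm wide, conical tip. Neighbouring caps are 40 mm apart or more. Point: on the axis half-way up, 58 mm above the tip; z up the tube
- plain_2_mid (a point): 50 ml tube of pink sample, NO sticker on its blue cap: not weighed, stays in the rack. 116 mm tall, 45 g, upright in a cell of the orange grid rack (grid 56 mm above the bench, tube tip 6 mm); blue cap 34 mm wide, 94 to 116 mm above the tip; body 30 mm wide, conical tip. Neighbouring caps are 40 mm apart or more. Point: on the axis half-way up, 58 mm above the tip; z up the tube
- bucket_0_mouth (a point): one of four round aluminium buckets of the dark swing-out rotor; bucket_2 is the one opposite. Point: centre of the open mouth, 112 mm above the bench; z up, x outward from the hub. All four are alike: bore 41 mm at the mouth, tapering to 36 mm at the floor, flat floor 77 mm below the mouth; a seated tube's top stands 39 mm above the mouth.
- bucket_1_mouth (a point): one of four round aluminium buckets of the dark swing-out rotor; bucket_3 is the one opposite. Point: centre of the open mouth, 112 mm above the bench; z up, x outward from the hub. All four hang on pins: they swing freely outward, hang upright by their own weight (300 g) and swing back when let go.
- bucket_2_mouth (a point): one of four round aluminium buckets of the dark swing-out rotor; bucket_0 is the one opposite. Point: centre of the open mouth, 112 mm above the bench; z up, x outward from the hub. Bucket centres lie 85 mm from the hub's axis; the hub's nut reaches 127 mm above the bench.
- bucket_3_mouth (a point): one of four round aluminium buckets of the dark swing-out rotor; bucket_1 is the one opposite. Point: centre of the open mouth, 112 mm above the bench; z up, x outward from the hub. The rotor stands fixed on a grey stand and does not turn.

How it is judged (in metres and radians):
At the end, for the whole second after the job is handed in: Yellow-sticker tubes in two opposite buckets, red-sticker tubes in the other two: each mid-point at least 8 mm below the mouth (home: 19), within 14 mm of its centre, under 0.3 rad of tilt, at rest; tubes without sticker within 15 mm of their start ((((horizontal distance between yellow_1_mid and bucket_0_mouth below 0.014 m and z of yellow_1_mid in the frame of bucket_0_mouth below -0.008 m) and (horizontal distance between yellow_2_mid and bucket_2_mouth below 0.014 m and z of yellow_2_mid in the frame of bucket_2_mouth below -0.008 m)) or ((horizontal distance between yellow_1_mid and bucket_1_mouth below 0.014 m and z of yellow_1_mid in the frame of bucket_1_mouth below -0.008 m) and (horizontal distance between yellow_2_mid and bucket_3_mouth below 0.014 m and z of yellow_2_mid in the frame of bucket_3_mouth below -0.008 m)) or ((horizontal distance between yellow_1_mid and bucket_2_mouth below 0.014 m and z of yellow_1_mid in the frame of bucket_2_mouth below -0.008 m) and (horizontal distance between yellow_2_mid and bucket_0_mouth below 0.014 m and z of yellow_2_mid in the frame of bucket_0_mouth below -0.008 m)) or ((horizontal distance between yellow_1_mid and bucket_3_mouth below 0.014 m and z of yellow_1_mid in the frame of bucket_3_mouth below -0.008 m) and (horizontal distance between yellow_2_mid and bucket_1_mouth below 0.014 m and z of yellow_2_mid in the frame of bucket_1_mouth below -0.008 m))) and (((horizontal distance between red_1_mid and bucket_0_mouth below 0.014 m and z of red_1_mid in the frame of bucket_0_mouth below -0.008 m) and (horizontal distance between red_2_mid and bucket_2_mouth below 0.014 m and z of red_2_mid in the frame of bucket_2_mouth below -0.008 m)) or ((horizontal distance between red_1_mid and bucket_1_mouth below 0.014 m and z of red_1_mid in the frame of bucket_1_mouth below -0.008 m) and (horizontal distance between red_2_mid and bucket_3_mouth below 0.014 m and z of red_2_mid in the frame of bucket_3_mouth below -0.008 m)) or ((horizontal distance between red_1_mid and bucket_2_mouth below 0.014 m and z of red_1_mid in the frame of bucket_2_mouth below -0.008 m) and (horizontal distance between red_2_mid and bucket_0_mouth below 0.014 m and z of red_2_mid in the frame of bucket_0_mouth below -0.008 m)) or ((horizontal distance between red_1_mid and bucket_3_mouth below 0.014 m and z of red_1_mid in the frame of bucket_3_mouth below -0.008 m) and (horizontal distance between red_2_mid and bucket_1_mouth below 0.014 m and z of red_2_mid in the frame of bucket_1_mouth below -0.008 m))) and angle between each of yellow_1_mid, yellow_2_mid, red_1_mid, red_2_mid's own z axis and vertical below 0.3 rad and linear speed of each of yellow_1, yellow_2, red_1, red_2 below 0.03 m/s and distance of each of plain_1_mid, plain_2_mid from where it was at the start of the episode below 0.015 m); the robot touches nothing.
It fails at once if a tube without a sticker is taken out of the rack or knocked (moved more than 30 mm) (distance of any of plain_1_mid, plain_2_mid from where it was at the start of the episode above 0.03 m).
It fails at once if a tube is tipped more than 45 degrees (angle between any of yellow_1_mid, yellow_2_mid, red_1_mid, red_2_mid, plain_1_mid, plain_2_mid's own z axis and vertical above 0.785 rad).
It also fails if it takes over 109 s, if anything falls off the work surface, if the arm or the gripper's body presses on something with over 40 N, if the wrist force passes 120 N, or if a joint passes its speed limit or range.

### The arm

A 6-joint arm with a two-finger parallel gripper is mounted at the origin on a cart in front of the work surface, level with it; the furniture and walls round the work are solid. World frame = base frame: x ahead of the robot, y to its left, z up, the work surface at z = 0. Lengths are in m, angles in degrees, forces in N, time in s.
With the tool pointing down it reaches from about 0.3 to 0.75 m from the base axis. Payload 8.5 kg.
Tool frame: the origin (TCP) lies midway between the tips of the shut fingers; the grasp point (between the pads) lies 19 mm behind it (env.hold_point_z is the distance from the TCP to the grasp point, in m); z points along the fingers, y is the line along which they close (so a half turn about z gives the same grasp; the last joint's range is limited). The gripper opens to 85 mm and grips with 20 to 120 N. Pads are 22 mm wide; open, the fingers measure 114 mm over their backs; the gripper's body (76 mm by 85 mm) begins 54 mm behind the grasp point. The pads swing forward as they close: fully open they stand 13 mm farther back than shut.
Start: joints at [63.581, 21.807, 74.336, -0, 83.858, -12.336], TCP at [0.134, 0.533, 0.231] pointing down, gripper open.
Joint ranges: [-178.18, 178.18], [-50.72, 133.34], [12.68, 142.11], [-81.47, 261.47], [9.98, 163.14], [-165.26, 165.26]. Speed limits (degrees/s): [136.94, 136.94, 180, 180, 180, 180].

### API

Orientations are given as a 3x3 rotation matrix whose columns are the frame's x, y, z axes.
In Python, from rig import observe, get_image, camera_info, env gives the robot as it stands.
- The arm moves only by the tool drive_tool, never from a script. Its arguments are lists of equal length, an entry for each row: "offset": the shift along the tool's x, y, z in units of 40 mm (1.0 is 40 mm), a list of three; "turn": the turn, a rotation vector about the tool's x, y, z in units of 6 degrees (1.0 is 6 degrees), a list of three; "hand": the opening, from 0 (shut) to 1 (fully open). A call has exactly 10 rows; each row shifts and turns the commanded pose from where the row before left it, along the tool's axes as they then stand; what a row does not reach is not made up. A row lasts 1/8 s, in which the tool goes at most 62.5 mm and 10.7 degrees, less where a joint would pass 70% of its speed; a pose out of reach is approached as far as the arm can. A call is refused whole if a number of a shift passes 1 or a number of a turn 1, either way. A call with a gripper value outside its range is refused whole. The fingers move at their own pace and stop on an object; "newtons" is the grip in N (left out, the last holds). Time passes only in rows, so rows that do not move let the fingers close, or fill a call up. It gives the time, the measured TCP pose, the force, the opening and the grip force at its end, in the units of the state.
- observe(): the state, without advancing time (a new reading comes with each control period).
- get_image(name): name is "scene" or "top"; returns the picture (480x640x3 uint8, blue, green, red); there is no depth.
- camera_info(name): a dict with "fx", "fy", "cx", "cy" (pixels), "k1" (the pictures are not rectified: a ray, as slopes to the right and down, at radius r is drawn at 1 + k1 r^2 times it, then the intrinsics apply), "world_to_cam" (4x4, takes a point from world to camera coordinates). Camera axes: x right, y down, z forward; pixel columns grow to the right and rows downward; lengths in m; the calibration is good to about 2 mm. A picture is of the moment at which its call begins. camera_info takes no time and is no camera call.
- env.close_job(): hands the job in; it is judged then, once.
The state is a dict: "time_s": time; "q": joint angles; "qvel": joint speeds; "joint_efforts": joint torques, N m; "position": TCP position; "tool_rot": TCP orientation; "ft_force": force on the tool from outside, world axes, zero at the start; "wrist_torque": the same for the moment, N m; "grip_width": finger opening in m; "gripper_force": force on a finger pad.
Only numpy, scipy, OpenCV 4.12 (cv2) and the standard library are available. Lean on these libraries where they do the work, as an engineer would, in place of code of your own. Each camera call takes 0.05 s, during which the arm holds its last target. There are 200 camera calls.

## Working session

There is one attempt and no reset: what is moved stays moved. The work goes in short steps, Python scripts to look and compute and a tool call to move; the robot and the scene stay as the last step left them, time stands still between calls to the robot, and variables do not carry over. Pictures are saved under pics/ and viewed, at most 14 in all, crops included, and the job is handed in when it is done.

Besides the shell and the picture viewer there is one more tool, called after "Call:" by a JSON object that holds its "name" and its "arguments". drive_tool: Moves the arm, as the interface text tells. Its arguments: {"type":"object","properties":{"offset":{"type":"array"},"turn":{"type":"array"},"hand":{"type":"array"},"newtons":{"type":"number"}},"required":["offset","turn","hand"]}

```bash
ls; mkdir -p pics; python3 - <<'E'
from rig import observe, get_image, camera_info, env
import cv2, numpy as np
s=observe(); print(s)
for n in("scene","top"):
    cv2.imwrite(f"pics/{n}0.png",get_image(n)); c=camera_info(n); print(n,c)
    W=np.array(c["world_to_cam"]); print(-W[:3,:3].T@W[:3,3])
print(env.hold_point_z)
E
```

```text
pics
{'time_s': 0.0, 'q': array([ 6.35836112e+01,  2.18427118e+01,  7.43862299e+01, -1.85782965e-04,
        8.38576958e+01, -1.23364450e+01]), 'qvel': array([ 0.0053448 , -0.0053972 ,  0.09445141,  0.02067822,  0.00617988,
        0.01624701]), 'joint_efforts': array([ 2.72123441e-03, -4.48461771e+01, -2.31275511e+01, -9.25401810e-05,
        4.79110720e-03,  2.33905460e-06]), 'position': array([0.13367503, 0.53320086, 0.23068695]), 'tool_rot': array([[-9.69957211e-01,  2.43274661e-01, -6.69837499e-04],
       [ 2.43275373e-01,  9.69956316e-01, -1.35565682e-03],
       [ 3.19916159e-04, -1.47788408e-03, -9.99998857e-01]]), 'ft_force': array([ 0.14511997, -0.25655581, -0.29183874]), 'wrist_torque': array([ 0.00601642,  0.0225983 , -0.05088761]), 'gripper_force': 0.0, 'grip_width': 0.08524980129442813}
scene {'fx': 616.5641280856029, 'fy': 616.5641280856029, 'cx': 317.60944443788037, 'cy': 244.34585909790115, 'k1': 0.016199832348393627, 'world_to_cam': array([[ 0.61874817, -0.78518686,  0.02514554, -0.32390741],
       [-0.35121996, -0.30511856, -0.88518202,  0.28098544],
       [ 0.70270566,  0.53887314, -0.46456485,  1.03254017],
       [ 0.        ,  0.        ,  0.        ,  1.        ]])}
[-0.42646702 -0.72500213  0.73654995]
top {'fx': 611.7434804202047, 'fy': 611.7434804202047, 'cx': 322.5373335928232, 'cy': 245.51493601708466, 'k1': -0.14894517085875603, 'world_to_cam': array([[-4.77317380e-04, -9.99978186e-01, -6.58789627e-03,
        -3.67409263e-02],
       [-9.96052106e-01,  1.06022525e-03, -8.87641694e-02,
         4.92354447e-01],
       [ 8.87692177e-02,  6.51951928e-03, -9.96030884e-01,
         1.73937932e+00],
       [ 0.00000000e+00,  0.00000000e+00,  0.00000000e+00,
         1.00000000e+00]])}
[ 0.3359898  -0.04860205  1.77593691]
0.0187
```

View pics/scene0.png

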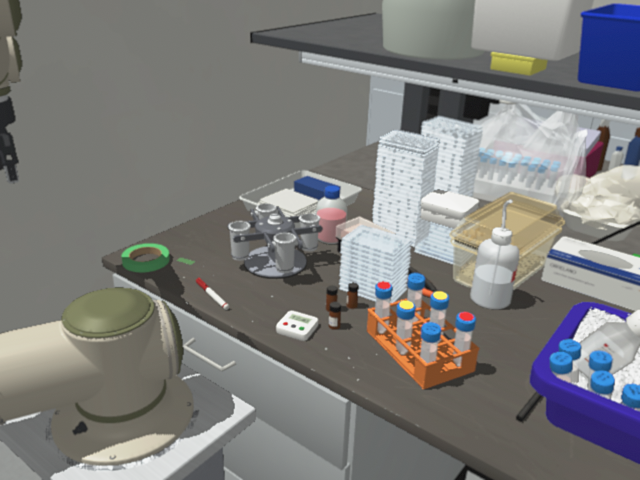

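View pics/top0.png

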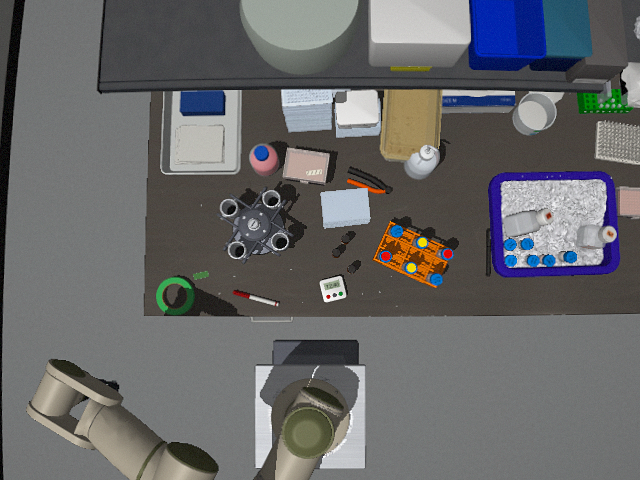

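The pictures show the rotor at about (255,225) in top, with buckets near (229,207), (291,199), (280,241) and (237,250). The rack is at about (415,250). Its stickers are yellow at (422,242) and (411,267), red at (386,256) and (448,253), and the plain caps are at (397,231) and (437,279).

```bash
cat > h.py <<'E'
from rig import observe, get_image, camera_info, env
import cv2, numpy as np
def ray(n,u,v):
    c=camera_info(n); W=np.array(c["world_to_cam"])
    d=np.array([(u-c["cx"])/c["fx"],(v-c["cy"])/c["fy"]]); p=d.copy()
    for _ in range(20): p=d/(1+c["k1"]*(p@p))
    R=W[:3,:3]; return -R.T@W[:3,3], R.T@np.array([*p,1])
def plane(n,u,v,z):
    o,d=ray(n,u,v); return (o+d*(z-o[2])/d[2])
def proj(n,P):
    c=camera_info(n); W=np.array(c["world_to_cam"]); q=W[:3,:3]@np.array(P)+W[:3,3]
    p=q[:2]/q[2]; p=p*(1+c["k1"]*(p@p)); return np.array([c["fx"]*p[0]+c["cx"],c["fy"]*p[1]+c["cy"]])
def blobs(im,lo,hi,amin=15,roi=None):
    m=cv2.inRange(cv2.cvtColor(im,cv2.COLOR_BGR2HSV),lo,hi)
    if roi: k=np.zeros_like(m); x0,y0,x1,y1=roi; k[y0:y1,x0:x1]=1; m=m*k
    n,_,st,ce=cv2.connectedComponentsWithStats(m)
    return [(int(st[i,4]),ce[i].round(1),st[i,:4].tolist()) for i in range(1,n) if st[i,4]>=amin]
RO={"top":(375,215,465,295),"scene":(360,265,490,390)}
def caps(n,im):
    for nm,lo,hi in(("Y",(22,120,120),(35,255,255)),("R",(170,130,100),(180,255,255)),("R",(0,200,150),(3,255,255)),("B",(95,120,80),(115,255,255))):
        for a,c,b in blobs(im,lo,hi,12,RO[n]): print(n,nm,a,c,b,plane(n,*c,0.122).round(4))
E
python3 - <<'E'
from h import *
for n in("top","scene"): caps(n,cv2.imread(f"pics/{n}0.png"))
t=cv2.imread("pics/top0.png");s=cv2.imread("pics/scene0.png")
a=cv2.resize(t[180:270,205:310],None,fx=5,fy=5,interpolation=cv2.INTER_CUBIC)[:, :400*2]
cv2.imwrite("pics/rot.png",a)
b=cv2.resize(s[190:280,220:330],None,fx=6,fy=6,interpolation=cv2.INTER_CUBIC)
cv2.imwrite("pics/rots.png",b)
E
```

```text
top Y 66 [422.2 241.9] [418, 238, 9, 9] [ 0.493  -0.3092  0.122 ]
top Y 64 [410.9 267.3] [407, 263, 9, 9] [ 0.4238 -0.2774  0.122 ]
top R 45 [447.7 253.2] [444, 250, 8, 8] [ 0.462  -0.3788  0.122 ]
top R 50 [385.3 255.7] [382, 252, 8, 8] [ 0.4555 -0.208   0.122 ]
top B 125 [396.3 230.7] [390, 225, 13, 12] [ 0.5237 -0.2388  0.122 ]
top B 50 [420.4 242.7] [416, 237, 13, 12] [ 0.4908 -0.3043  0.122 ]
top B 56 [446.5 254.1] [441, 248, 13, 12] [ 0.4596 -0.3755  0.122 ]
top B 51 [384.6 256.4] [379, 250, 13, 13] [ 0.4536 -0.2061  0.122 ]
top B 52 [409.3 267.7] [404, 262, 13, 12] [ 0.4227 -0.273   0.122 ]
top B 129 [436.1 279. ] [430, 273, 13, 13] [ 0.3919 -0.3459  0.122 ]
scene Y 79 [439.6 294.7] [434, 291, 12, 8] [ 0.4938 -0.3105  0.122 ]
scene Y 82 [406.  304.4] [400, 301, 13, 8] [ 0.424  -0.2795  0.122 ]
scene R 25 [383.4 285. ] [378, 282, 12, 7] [ 0.4543 -0.2111  0.122 ]
scene R 19 [462.6 314.4] [460, 312, 8, 8] [ 0.4618 -0.3735  0.122 ]
scene R 12 [470.8 315.6] [469, 313, 4, 7] [ 0.4679 -0.3864  0.122 ]
scene B 255 [415.8 280.9] [408, 273, 17, 17] [ 0.5084 -0.2509  0.122 ]
scene B 148 [383.  292.6] [375, 285, 17, 14] [ 0.4307 -0.2255  0.122 ]
scene B 180 [438.7 302.9] [430, 295, 19, 15] [ 0.4675 -0.3228  0.122 ]
scene B 170 [405.  312.6] [397, 304, 18, 15] [ 0.3998 -0.2919  0.122 ]
scene B 208 [464.7 323.8] [456, 314, 20, 17] [ 0.4376 -0.3895  0.122 ]
scene B 316 [430.5 331.7] [421, 322, 20, 20] [ 0.378  -0.3553  0.122 ]
```

View pics/rot.png

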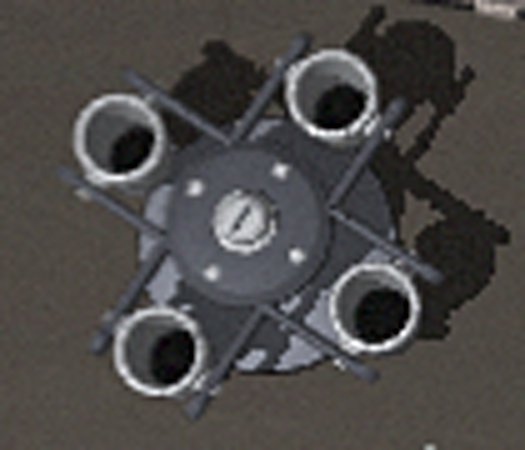

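View pics/rots.png

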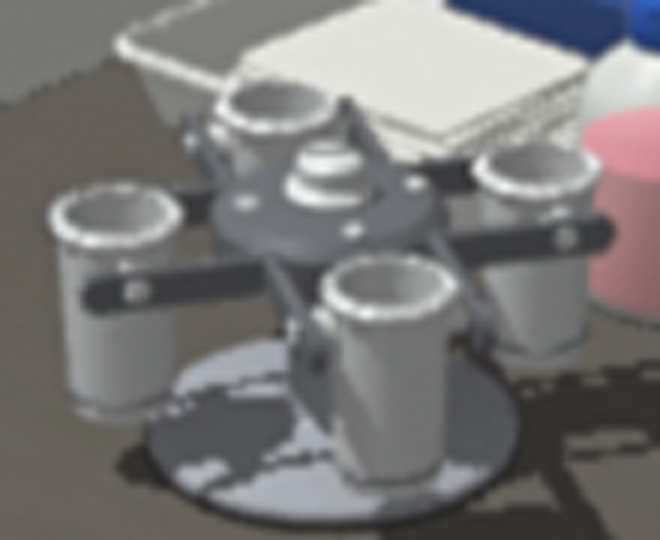

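The crops show the bucket mouth centres clearly. In the top crop they are at about (120,138), (331,95), (375,308) and (160,351), and in the scene crop at (116,213), (277,107), (537,167) and (390,286).

```bash
python3 - <<'E'
from h import *
T=np.array([(160,351),(120,138),(331,95),(375,308)]);S=np.array([(116,213),(277,107),(537,167),(390,286)])
A=[];
for n,P,k,o in(("top",T,5,(205,180)),("scene",S,6,(220,190))):
    X=np.array([plane(n,*((p+.5)/k-.5+o),.112)[:2] for p in P]); c=X.mean(0)
    print(n,X.round(4).tolist(),c,np.linalg.norm(X-c,axis=1),np.degrees(np.arctan2(*(X-c).T[::-1]))); A.append(X)
X=(A[0]+A[1])/2
c=X.mean(0);ang=np.arctan2(*(X-c).T[::-1])
k=np.round((ang-ang[0])/(np.pi/2)); a0=np.angle(np.mean(np.exp(1j*(ang-k*np.pi/2))))
print(c,np.degrees(a0)); 
for i in range(4): print(i,(c+.085*np.array([np.cos(a0+k[i]*np.pi/2),np.sin(a0+k[i]*np.pi/2)])).round(4))
# heights of obstacles: pink box tower top corners etc.
print("nut", plane("top",205+242.5/5-.5,180+222.5/5-.5,.127))
for z in (0,.05,.1,.15): print(z,plane("top",345,207,z).round(3),plane("scene",376,245,z).round(3))
E
```

```text
top [[0.4727, 0.1977], [0.5907, 0.2216], [0.6143, 0.1048], [0.4963, 0.0798]] [0.54350766 0.15097689] [0.08482063 0.08492606 0.0844731  0.08546677] [ 146.53454718   56.20444619  -33.09782606 -123.55931557]
scene [[0.4742, 0.1954], [0.5877, 0.2159], [0.6131, 0.1], [0.4967, 0.0759]] [0.54291094 0.14678941] [0.08412559 0.08229268 0.08434483 0.08459332] [ 144.73382698   57.06196139  -33.69698339 -123.12855451]
[0.5432093  0.14888315] 146.38053576263545
0 [0.4724 0.1959]
1 [0.5903 0.2197]
2 [0.614  0.1018]
3 [0.4961 0.0781]
nut [0.54195726 0.15148647 0.127     ]
0 [ 0.608 -0.103  0.   ] [0.784 0.013 0.   ]
0.05 [ 0.6   -0.101  0.05 ] [ 0.702 -0.037  0.05 ]
0.1 [ 0.592 -0.1    0.1  ] [ 0.619 -0.087  0.1  ]
0.15 [ 0.585 -0.098  0.15 ] [ 0.537 -0.137  0.15 ]
```

Call:
{"name": "drive_tool", "arguments": {"offset": [[0, 0, 0], [0, 0, 0], [0, 0, 0], [-1, -1, 0], [-1, -1, 0], [-1, -1, 0], [-1, -1, 0], [-1, -1, 0], [-1, -1, 0], [-1, -1, 0]], "turn": [[0, 0, -0.78], [0, 0, -0.78], [0, 0, -0.78], [0, 0, 0], [0, 0, 0], [0, 0, 0], [0, 0, 0], [0, 0, 0], [0, 0, 0], [0, 0, 0]], "hand": [0.75, 0.75, 0.75, 0.75, 0.75, 0.75, 0.75, 0.75, 0.75, 0.75], "newtons": 40}}

```text
time_s: 1.35
position: [0.4146, 0.2517, 0.2312]
tool_rot: [[-1.0, 0.001, -0.0], [0.001, 1.0, -0.0], [0.0, -0.0, -1.0]]
ft_force: [0.1, 0.5, 0.3]
grip_width: 0.0644
gripper_force: 0.0
```

Call:
{"name": "drive_tool", "arguments": {"offset": [[-0.23, -1, 0], [0, -1, 0], [0, -1, 0], [0, -1, 0], [0, -1, 0], [0, -1, 0], [0, -1, 0], [0, -1, 0], [0, -1, 0], [0, -1, 0]], "turn": [[0, 0, 0], [0, 0, 0], [0, 0, 0], [0, 0, 0], [0, 0, 0], [0, 0, 0], [0, 0, 0], [0, 0, 0], [0, 0, 0], [0, 0, 0]], "hand": [0.75, 0.75, 0.75, 0.75, 0.75, 0.75, 0.75, 0.75, 0.75, 0.75]}}

```text
time_s: 2.6
position: [0.4222, -0.148, 0.2311]
tool_rot: [[-1.0, 0.001, -0.0], [0.001, 1.0, 0.0], [0.0, 0.0, -1.0]]
ft_force: [0.7, -1.1, -0.9]
grip_width: 0.064
gripper_force: 0.0
```

Call:
{"name": "drive_tool", "arguments": {"offset": [[0, -1, 0], [0, -1, 0], [0, -1, 0], [0, -0.24, 0], [0, 0, 0.5], [0, 0, 0.5], [0, 0, 0], [0, 0, 0], [0, 0, 0], [0, 0, 0]], "turn": [[0, 0, 0], [0, 0, 0], [0, 0, 0], [0, 0, 0], [0, 0, 0], [0, 0, 0], [0, 0, 0], [0, 0, 0], [0, 0, 0], [0, 0, 0]], "hand": [0.75, 0.75, 0.75, 0.75, 0.75, 0.75, 0.75, 0.75, 0.75, 0.75]}}

```text
time_s: 3.85
position: [0.4225, -0.2764, 0.1918]
tool_rot: [[-1.0, 0.001, 0.001], [0.001, 1.0, -0.001], [-0.001, -0.001, -1.0]]
ft_force: [0.2, -0.1, -0.6]
grip_width: 0.0639
gripper_force: 0.0
```

Call:
{"name": "drive_tool", "arguments": {"offset": [[-0.03, -0.04, 0.4], [0, 0, 0.6], [0, 0, 0.6], [0, 0, 0.5], [0, 0, 0.3], [0, 0, 0.15], [0, 0, 0], [0, 0, 0], [0, 0, 0], [0, 0, 0]], "turn": [[0, 0, 0], [0, 0, 0], [0, 0, 0], [0, 0, 0], [0, 0, 0], [0, 0, 0], [0, 0, 0], [0, 0, 0], [0, 0, 0], [0, 0, 0]], "hand": [0.75, 0.75, 0.75, 0.75, 0.75, 0.75, 0.75, 0.75, 0.75, 0.75]}}

```text
time_s: 5.1
position: [0.4237, -0.278, 0.0896]
tool_rot: [[-1.0, 0.001, 0.0], [0.001, 1.0, -0.0], [-0.0, -0.0, -1.0]]
ft_force: [0.5, -0.5, 0.5]
grip_width: 0.0644
gripper_force: 0.0
```

```bash
python3 - <<'E'
from h import *
s=get_image("scene"); cv2.imwrite("pics/s1.png",cv2.resize(s[200:400,330:530],None,fx=3,fy=3))
E
```

```text
(no output)
```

View pics/s1.png

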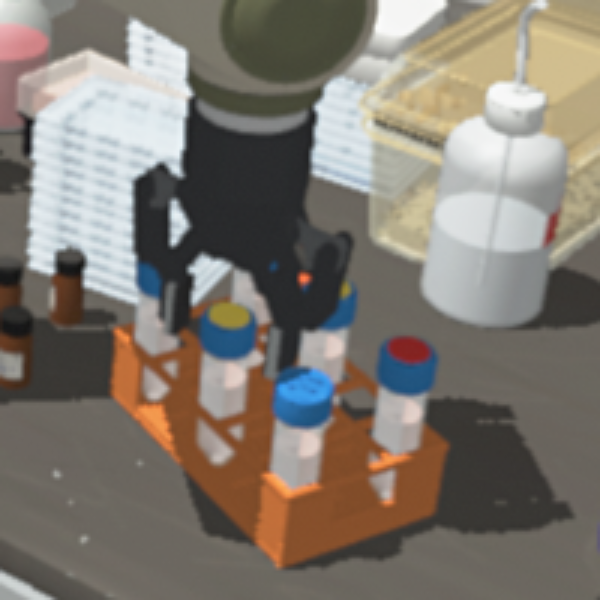

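The fingers straddle the yellow cap: the tips are at crop (178,330) and (280,375), with the cap at (228,335). Closing now.

Call:
{"name": "drive_tool", "arguments": {"offset": [[0, 0, 0], [0, 0, 0], [0, 0, 0], [0, 0, 0], [0, 0, 0], [0, 0, 0], [0, 0, 0], [0, 0, 0], [0, 0, -0.1], [0, 0, -0.2]], "turn": [[0, 0, 0], [0, 0, 0], [0, 0, 0], [0, 0, 0], [0, 0, 0], [0, 0, 0], [0, 0, 0], [0, 0, 0], [0, 0, 0], [0, 0, 0]], "hand": [0.3, 0.2, 0.2, 0.2, 0.2, 0.2, 0.2, 0.2, 0.2, 0.2], "newtons": 40}}

```text
time_s: 6.4
position: [0.4235, -0.278, 0.1014]
tool_rot: [[-1.0, 0.001, -0.001], [0.001, 1.0, 0.0], [0.001, 0.0, -1.0]]
ft_force: [-1.1, -0.1, -0.3]
grip_width: 0.0322
gripper_force: 39.8
```

Call:
{"name": "drive_tool", "arguments": {"offset": [[0, 0, -0.3], [0, 0, -0.4], [0, 0, -0.5], [0, 0, -0.6], [0, 0, -0.6], [0, 0, -0.6], [0, 0, -0.5], [0, 0, -0.35], [0, 0, 0], [0, 0, 0]], "turn": [[0, 0, 0], [0, 0, 0], [0, 0, 0], [0, 0, 0], [0, 0, 0], [0, 0, 0], [0, 0, 0], [0, 0, 0], [0, 0, 0], [0, 0, 0]], "hand": [0.2, 0.2, 0.2, 0.2, 0.2, 0.2, 0.2, 0.2, 0.2, 0.2]}}

```text
time_s: 7.65
position: [0.4234, -0.2777, 0.2546]
tool_rot: [[-1.0, 0.001, -0.001], [0.001, 1.0, 0.001], [0.001, 0.001, -1.0]]
ft_force: [-0.5, -0.7, 0.1]
grip_width: 0.0322
gripper_force: 39.8
```

```bash
python3 - <<'E'
from h import *
o=observe();print(o["grip_width"],o["ft_force"],o["position"])
s=get_image("scene"); cv2.imwrite("pics/s2.png",cv2.resize(s[150:400,330:530],None,fx=2.4,fy=2.4))
E
```

```text
0.03221929815841287 [-0.46099955 -0.72373637  0.10556043] [ 0.42338779 -0.27773545  0.25462853]
```

View pics/s2.png

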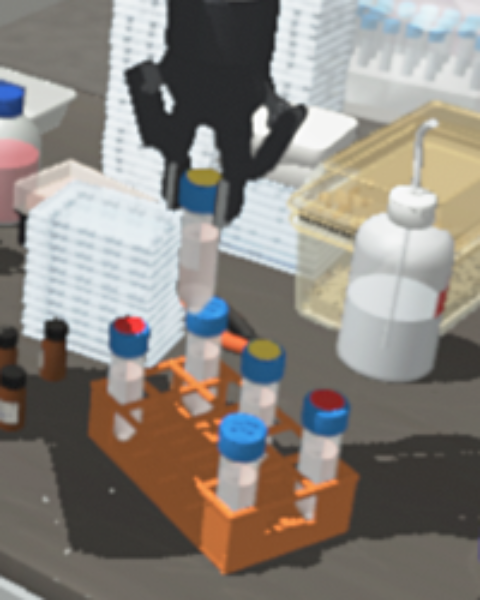

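The tube is held upright by the cap at crop (204,177), and the other five still stand in the rack.

```bash
python3 - <<'E'
from h import *
im=get_image("scene")
for a,c,b in blobs(im,(22,120,90),(35,255,255),12,(380,200,450,250)): print(a,c,plane("scene",*c,.287).round(4))
E
```

```text
64 [414.8 223.4] [ 0.4215 -0.2807  0.287 ]
```

Call:
{"name": "drive_tool", "arguments": {"offset": [[-0.2, -0.5, 0], [-0.4, 0, 0], [-0.4, 0.9, 0], [-0.4, 1, 0], [-0.4, 1, 0], [-0.4, 1, 0], [-0.4, 1, 0], [-0.4, 1, 0], [-0.4, 1, 0], [-0.4, 1, 0]], "turn": [[0, 0, 0], [0, 0, 0], [0, 0, 0], [0, 0, 0], [0, 0, 0], [0, 0, 0], [0, 0, 0], [0, 0, 0], [0, 0, 0], [0, 0, 0]], "hand": [0.2, 0.2, 0.2, 0.2, 0.2, 0.2, 0.2, 0.2, 0.2, 0.2]}}

```text
time_s: 9.0
position: [0.5763, 0.0202, 0.2549]
tool_rot: [[-1.0, 0.0, -0.001], [0.0, 1.0, 0.0], [0.001, 0.0, -1.0]]
ft_force: [0.8, -0.3, -0.4]
grip_width: 0.0321
gripper_force: 39.8
```

Call:
{"name": "drive_tool", "arguments": {"offset": [[-0.1, 0.9, 0], [-0.1, 0.9, 0], [-0.1, 0.9, 0], [-0.07, 0.9, 0], [0, 0.8, 0], [0, 0.5, 0], [0, 0.13, 0], [0, 0, 0], [0, 0, 0], [0, 0, 0]], "turn": [[0, 0, 0], [0, 0, 0], [0, 0, 0], [0, 0, 0], [0, 0, 0], [0, 0, 0], [0, 0, 0], [0, 0, 0], [0, 0, 0], [0, 0, 0]], "hand": [0.2, 0.2, 0.2, 0.2, 0.2, 0.2, 0.2, 0.2, 0.2, 0.2]}}

```text
time_s: 10.25
position: [0.5909, 0.2183, 0.2554]
tool_rot: [[-1.0, 0.002, 0.0], [0.002, 1.0, -0.0], [-0.0, -0.0, -1.0]]
ft_force: [-0.3, -0.9, -0.5]
grip_width: 0.032
gripper_force: 39.9
```

```bash
python3 - <<'E'
from h import *
o=observe();print(o["position"],o["ft_force"])
im=get_image("scene")
for a,c,b in blobs(im,(22,120,90),(35,255,255),12,(200,60,380,260)): print(a,c,plane("scene",*c,o["position"][2]+.032).round(4))
cv2.imwrite("pics/s3.png",cv2.resize(im[80:290,190:370],None,fx=2.8,fy=2.8))
E
```

```text
[0.59093126 0.21833247 0.25542732] [-0.25849135 -0.89838845 -0.52957126]
23 [264.3 137.7] [0.5899 0.2191 0.2874]
```

View pics/s3.png

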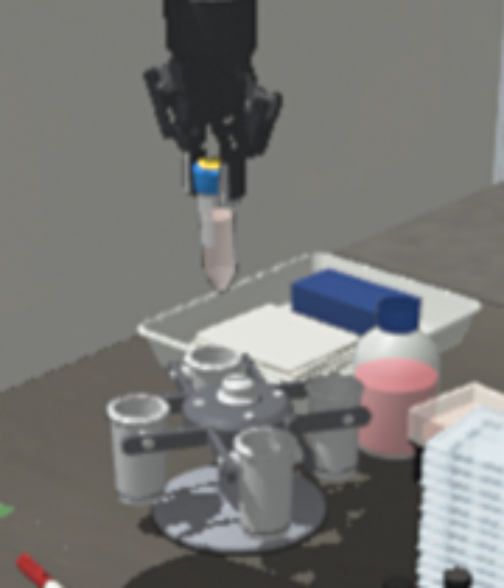

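The tube hangs above bucket 1, with the cap at crop (207,175) and the tip at (223,288). I'll compare that lean with how the camera projects a vertical line.

```bash
python3 - <<'E'
from h import *
p=observe()["position"];z=p[2]
for h in (.032,.010,-.084): print(h,proj("scene",[p[0],p[1],z+h]))
t=np.array([269.6,182.9]); print(plane("scene",*t,z-.084))
im=get_image("scene");m=blobs(im,(95,120,60),(115,255,255),12,(240,110,290,170));print(m)
E
```

```text
0.032 [264.79511351 137.66812773]
0.01 [264.93693725 146.76228747]
-0.084 [265.51684576 184.19021073]
[0.60356318 0.2166914  0.1713974 ]
[(80, array([262.6, 143.8]), [258, 137, 10, 12])]
```

Call:
{"name": "drive_tool", "arguments": {"offset": [[0.05, 0.07, 0.3], [0, 0, 0.4], [0, 0, 0.3], [0, 0, 0], [0, 0, 0], [0, 0, 0], [0, 0, 0], [0, 0, 0], [0, 0, 0], [0, 0, 0]], "turn": [[0, 0, 0], [0, 0, 0], [0, 0, 0], [0, 0.3, 0], [0, 0.4, 0], [0, 0.3, 0], [0, 0, 0], [0, 0, 0], [0, 0, 0], [0, 0, 0]], "hand": [0.2, 0.2, 0.2, 0.2, 0.2, 0.2, 0.2, 0.2, 0.2, 0.2], "newtons": 70}}

```text
time_s: 11.6
position: [0.5887, 0.222, 0.2154]
tool_rot: [[-0.995, 0.001, -0.104], [0.001, 1.0, 0.0], [0.104, 0.0, -0.995]]
ft_force: [0.3, -0.6, -0.6]
grip_width: 0.0317
gripper_force: 69.3
```

```bash
cat >> h.py <<'E'
def look(name,roi,k):
    o=observe();p=o["position"];print(p.round(4),o["ft_force"].round(1),o["tool_rot"][:,2].round(3),o["grip_width"])
    im=get_image("scene")
    for h in (.032,-.084): print(h,proj("scene",[p[0],p[1],p[2]+h]).round(1),"crop",((proj("scene",[p[0],p[1],p[2]+h])-roi[:2])*k).round())
    x0,y0,x1,y1=roi;cv2.imwrite(f"pics/{name}.png",cv2.resize(im[y0:y1,x0:x1],None,fx=k,fy=k,interpolation=cv2.INTER_CUBIC))
E
python3 -c "
from h import *
look('s4',(220,120,320,260),4)"
```

```text
[0.5887 0.222  0.2154] [ 0.3 -0.6 -0.6] [-0.104  0.    -0.995] 0.031741436558803515
0.032 [263.3 154. ] crop [173. 136.]
-0.084 [264.1 199.3] crop [176. 317.]
```

View pics/s4.png

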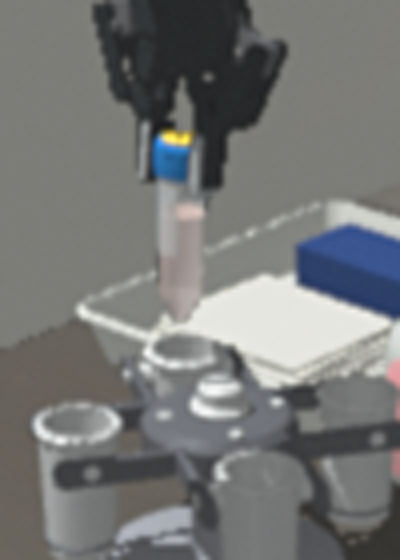

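Call:
{"name": "drive_tool", "arguments": {"offset": [[-0.02, 0, 0.2], [-0.02, 0, 0.2], [-0.02, 0, 0.2], [-0.02, 0, 0.2], [-0.02, 0, 0.2], [-0.02, 0, 0.2], [-0.02, 0, 0.2], [-0.02, 0, 0.2], [-0.02, 0, 0.2], [-0.02, 0, 0.2]], "turn": [[0, 0, 0], [0, 0, 0], [0, 0, 0], [0, 0, 0], [0, 0, 0], [0, 0, 0], [0, 0, 0], [0, 0, 0], [0, 0, 0], [0, 0, 0]], "hand": [0.2, 0.2, 0.2, 0.2, 0.2, 0.2, 0.2, 0.2, 0.2, 0.2]}}

```text
time_s: 12.9
position: [0.5884, 0.2219, 0.1344]
tool_rot: [[-0.995, 0.001, -0.105], [0.001, 1.0, 0.0], [0.105, 0.0, -0.995]]
ft_force: [0.2, 0.3, -1.6]
grip_width: 0.0319
gripper_force: 69.3
```

Call:
{"name": "drive_tool", "arguments": {"offset": [[-0.02, 0, 0.15], [-0.01, 0, 0.1], [0, 0, 0.08], [0, 0, 0], [0, 0, 0], [0, 0, 0], [0, 0, 0], [0, 0, 0], [0, 0, 0], [0, 0, 0]], "turn": [[0, 0, 0], [0, 0, 0], [0, 0, 0], [0, 0, 0], [0, 0, 0], [0, 0, 0], [0, 0, 0], [0, 0, 0], [0, 0, 0], [0, 0, 0]], "hand": [0.2, 0.2, 0.2, 0.2, 0.4, 0.5, 0.55, 0.55, 0.55, 0.55]}}

```text
time_s: 14.15
position: [0.5882, 0.2219, 0.1217]
tool_rot: [[-0.995, 0.001, -0.105], [0.001, 1.0, 0.0], [0.105, -0.0, -0.995]]
ft_force: [0.7, -0.0, -0.8]
grip_width: 0.047
gripper_force: 0.0
```

```bash
python3 -c "
from h import *
look('s5',(220,120,320,260),4)"
```

```text
[0.5882 0.2219 0.1217] [ 0.7 -0.  -0.8] [-0.105  0.    -0.995] 0.04698910099631907
0.032 [263.8 191. ] crop [175. 284.]
-0.084 [264.5 233.7] crop [178. 455.]
```

View pics/s5.png

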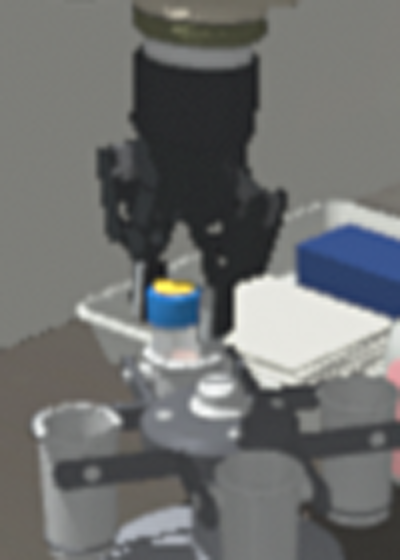

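Call:
{"name": "drive_tool", "arguments": {"offset": [[0.03, 0, -0.3], [0.05, 0, -0.5], [0.08, 0, -0.8], [0.08, 0, -0.8], [0.08, 0, -0.8], [0, 0, 0], [0, 0, 0], [0.7, -0.7, 0], [0.7, -0.9, 0], [0.4, -1, 0]], "turn": [[0, 0, 0], [0, 0, 0], [0, 0, 0], [0, 0, 0], [0, 0, 0], [0, -0.5, 0], [0, -0.5, 0], [0, 0, 0], [0, 0, 0], [0, 0, 0]], "hand": [0.55, 0.55, 0.55, 0.55, 0.55, 0.55, 0.75, 0.75, 0.75, 0.75]}}

```text
time_s: 15.45
position: [0.5156, 0.1173, 0.2515]
tool_rot: [[-1.0, -0.0, 0.001], [-0.0, 1.0, -0.0], [-0.001, -0.0, -1.0]]
ft_force: [-0.8, 0.2, 0.6]
grip_width: 0.0641
gripper_force: 0.0
```

Call:
{"name": "drive_tool", "arguments": {"offset": [[0.3, -1, 0], [0.3, -1, 0], [0, -1, 0], [0, -1, 0], [0, -1, 0], [0, -1, 0], [0, -1, 0], [0, -1, 0], [0, -1, 0], [0, -0.8, 0]], "turn": [[0, 0, 0], [0, 0, 0], [0, 0, 0], [0, 0, 0], [0, 0, 0], [0, 0, 0], [0, 0, 0], [0, 0, 0], [0, 0, 0], [0, 0, 0]], "hand": [0.75, 0.75, 0.75, 0.75, 0.75, 0.75, 0.75, 0.75, 0.75, 0.75]}}

```text
time_s: 16.7
position: [0.4923, -0.2756, 0.2512]
tool_rot: [[-1.0, 0.001, 0.001], [0.001, 1.0, -0.001], [-0.001, -0.001, -1.0]]
ft_force: [1.1, -0.2, -0.5]
grip_width: 0.064
gripper_force: 0.0
```

```bash
python3 -c "
from h import *
im=get_image('top'); 
import h
h.RO['top']=(215,190,300,260)
for a,c,b in blobs(im,(22,120,90),(35,255,255),5,(215,190,300,260)): print(a,c,plane('top',*c,.151).round(4))
s=get_image('scene')
for a,c,b in blobs(s,(22,120,90),(35,255,255),5,(240,170,300,230)): print(a,c,plane('scene',*c,.151).round(4))
o=observe();print(o['position'],o['tool_rot'][:,2].round(3))"
```

```text
60 [222.6 204.8] [0.5914 0.2317 0.151 ]
23 [262.8 190.8] [0.5919 0.2287 0.151 ]
[ 0.49219393 -0.27676543  0.25067472] [ 0.    -0.001 -1.   ]
```

Call:
{"name": "drive_tool", "arguments": {"offset": [[-0.03, -0.5, 0], [0, -0.31, 0.3], [0, 0, 0.6], [0, 0, 0.7], [0, 0, 0.7], [0, 0, 0.7], [0, 0, 0.5], [0, 0, 0.35], [0, 0, 0.18], [0, 0, 0]], "turn": [[0, 0, 0], [0, 0, 0], [0, 0, 0], [0, 0, 0], [0, 0, 0], [0, 0, 0], [0, 0, 0], [0, 0, 0], [0, 0, 0], [0, 0, 0]], "hand": [0.75, 0.75, 0.75, 0.75, 0.75, 0.75, 0.75, 0.75, 0.75, 0.75]}}

```text
time_s: 18.05
position: [0.4937, -0.3064, 0.089]
tool_rot: [[-1.0, 0.001, -0.0], [0.001, 1.0, 0.0], [0.0, 0.0, -1.0]]
ft_force: [-0.1, -1.2, 1.2]
grip_width: 0.0637
gripper_force: 0.0
```

Call:
{"name": "drive_tool", "arguments": {"offset": [[0, 0, 0], [0, 0, 0], [0, 0, 0], [0, 0, 0], [0, 0, 0], [0, 0, 0], [0, 0, 0], [0, 0, -0.05], [0, 0, -0.1], [0, 0, -0.2]], "turn": [[0, 0, 0], [0, 0, 0], [0, 0, 0], [0, 0, 0], [0, 0, 0], [0, 0, 0], [0, 0, 0], [0, 0, 0], [0, 0, 0], [0, 0, 0]], "hand": [0.4, 0.3, 0.2, 0.2, 0.2, 0.2, 0.2, 0.2, 0.2, 0.2], "newtons": 60}}

```text
time_s: 19.3
position: [0.4935, -0.3062, 0.1031]
tool_rot: [[-1.0, 0.001, -0.001], [0.001, 1.0, 0.001], [0.001, 0.001, -1.0]]
ft_force: [-1.5, -0.6, -1.2]
grip_width: 0.032
gripper_force: 59.4
```

Call:
{"name": "drive_tool", "arguments": {"offset": [[0, 0, -0.3], [0, 0, -0.4], [0, 0, -0.5], [0, 0, -0.6], [0, 0, -0.6], [0, 0, -0.6], [0, 0, -0.5], [0, 0, -0.3], [0, 0.2, 0], [0, 0.4, 0]], "turn": [[0, 0, 0], [0, 0, 0], [0, 0, 0], [0, 0, 0], [0, 0, 0], [0, 0, 0], [0, 0, 0], [0, 0, 0], [0, 0, 0], [0, 0, 0]], "hand": [0.2, 0.2, 0.2, 0.2, 0.2, 0.2, 0.2, 0.2, 0.2, 0.2]}}

```text
time_s: 20.55
position: [0.4933, -0.2816, 0.2542]
tool_rot: [[-1.0, 0.001, -0.001], [0.001, 1.0, 0.001], [0.001, 0.001, -1.0]]
ft_force: [-1.0, -0.2, -1.3]
grip_width: 0.0319
gripper_force: 59.5
```

Call:
{"name": "drive_tool", "arguments": {"offset": [[-0.08, 0.6, 0], [0, 0.8, 0], [0, 1, 0], [0, 1, 0], [0, 1, 0], [0, 1, 0], [0, 1, 0], [0, 1, 0], [0, 0.8, 0], [0, 0.6, 0]], "turn": [[0, 0, 0], [0, 0, 0], [0, 0, 0], [0, 0, 0], [0, 0, 0], [0, 0, 0], [0, 0, 0], [0, 0, 0], [0, 0, 0], [0, 0, 0]], "hand": [0.2, 0.2, 0.2, 0.2, 0.2, 0.2, 0.2, 0.2, 0.2, 0.2]}}

```text
time_s: 21.8
position: [0.496, 0.0723, 0.2549]
tool_rot: [[-1.0, -0.001, -0.001], [-0.001, 1.0, 0.0], [0.001, 0.0, -1.0]]
ft_force: [0.6, 0.2, 0.1]
grip_width: 0.032
gripper_force: 59.5
```

Call:
{"name": "drive_tool", "arguments": {"offset": [[-0.02, 0.15, 0], [0, 0, 0.2], [0, 0, 0.4], [0, 0, 0.3], [0, 0, 0.1], [0, 0, 0], [0, 0, 0], [0, 0, 0], [0, 0, 0], [0, 0, 0]], "turn": [[0, 0, 0], [0, 0, 0], [0, 0, 0], [0, 0, 0], [0, 0, 0], [0, 0, 0], [0, 0, 0], [0, 0, 0], [0, 0, 0], [0, 0, 0]], "hand": [0.2, 0.2, 0.2, 0.2, 0.2, 0.2, 0.2, 0.2, 0.2, 0.2]}}

```text
time_s: 23.05
position: [0.498, 0.0756, 0.2152]
tool_rot: [[-1.0, 0.001, 0.0], [0.001, 1.0, -0.0], [-0.0, -0.0, -1.0]]
ft_force: [-0.9, 0.5, -0.2]
grip_width: 0.032
gripper_force: 59.5
```

```bash
python3 -c "
from h import *
look('s6',(220,140,330,270),4)"
```

```text
[0.498  0.0756 0.2152] [-0.9  0.5 -0.2] [ 0. -0. -1.] 0.03197437275662196
0.032 [285.1 180.4] crop [260. 161.]
-0.084 [285.1 229.4] crop [260. 357.]
```

View pics/s6.png

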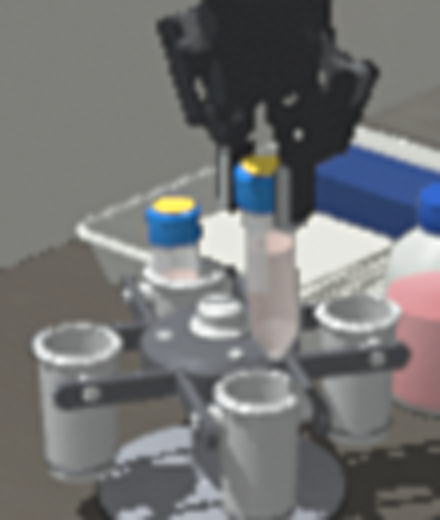

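Yellow 1 is seated, with its cap at (174,205). The held tube leans: its tip is at (278,355) where 260 was expected. I'll tilt the tool to compensate; the bucket mouth is at (258,392).

Call:
{"name": "drive_tool", "arguments": {"offset": [[0.1, 0.06, 0], [0, 0, 0], [0, 0, 0], [0, 0, 0], [-0.02, 0, 0.2], [-0.025, 0, 0.2], [-0.025, 0, 0.2], [-0.025, 0, 0.2], [-0.025, 0, 0.2], [-0.025, 0, 0.2]], "turn": [[0, 0.3, 0], [0, 0.4, 0], [0, 0.3, 0], [0, 0.2, 0], [0, 0, 0], [0, 0, 0], [0, 0, 0], [0, 0, 0], [0, 0, 0], [0, 0, 0]], "hand": [0.2, 0.2, 0.2, 0.2, 0.2, 0.2, 0.2, 0.2, 0.2, 0.2]}}

```text
time_s: 24.35
position: [0.4939, 0.078, 0.1663]
tool_rot: [[-0.992, 0.001, -0.125], [0.001, 1.0, 0.0], [0.125, 0.0, -0.992]]
ft_force: [1.3, 0.5, 0.3]
grip_width: 0.0319
gripper_force: 59.6
```

Call:
{"name": "drive_tool", "arguments": {"offset": [[-0.02, 0, 0.2], [-0.02, 0, 0.2], [-0.02, 0, 0.2], [-0.02, 0, 0.2], [-0.02, 0, 0.2], [-0.01, 0, 0.1], [0, 0, 0.05], [0, 0, 0], [0, 0, 0], [0, 0, 0]], "turn": [[0, 0, 0], [0, 0, 0], [0, 0, 0], [0, 0, 0], [0, 0, 0], [0, 0, 0], [0, 0, 0], [0, 0, 0], [0, 0, 0], [0, 0, 0]], "hand": [0.2, 0.2, 0.2, 0.2, 0.2, 0.2, 0.2, 0.2, 0.2, 0.2]}}

```text
time_s: 25.6
position: [0.4922, 0.0779, 0.1206]
tool_rot: [[-0.992, 0.001, -0.125], [0.001, 1.0, -0.0], [0.125, -0.0, -0.992]]
ft_force: [2.4, -0.3, -1.0]
grip_width: 0.0326
gripper_force: 59.5
```

Call:
{"name": "drive_tool", "arguments": {"offset": [[0, 0, 0], [0, 0, 0], [0, 0, 0], [0, 0, 0], [0, 0, 0], [0.03, 0, -0.2], [0.06, 0, -0.5], [0.1, 0, -0.8], [0.1, 0, -0.8], [0.1, 0, -0.8]], "turn": [[0, 0, 0], [0, 0, 0], [0, 0, 0], [0, 0, 0], [0, 0, 0], [0, 0, 0], [0, 0, 0], [0, 0, 0], [0, 0, 0], [0, 0, 0]], "hand": [0.4, 0.5, 0.55, 0.55, 0.55, 0.55, 0.55, 0.55, 0.55, 0.55]}}

```text
time_s: 26.85
position: [0.4922, 0.078, 0.2472]
tool_rot: [[-0.992, 0.001, -0.125], [0.001, 1.0, 0.0], [0.125, -0.0, -0.992]]
ft_force: [0.0, 0.0, -0.1]
grip_width: 0.0471
gripper_force: 0.0
```

Call:
{"name": "drive_tool", "arguments": {"offset": [[0, 0, 0], [0, -0.5, 0], [0.2, -0.9, 0], [0.2, -1, 0], [0.2, -1, 0], [0.2, -1, 0], [0.1, -1, 0], [0, -1, 0], [0, -0.5, 0], [0, -0.2, 0]], "turn": [[0, -0.6, 0], [0, -0.6, 0], [0, 0, 0], [0, 0, 0], [0, 0, 0], [0, 0, 0], [0, 0, 0], [0, 0, 0], [0, 0, 0], [0, 0, 0]], "hand": [0.55, 0.75, 0.75, 0.75, 0.75, 0.75, 0.75, 0.75, 0.75, 0.75]}}

```text
time_s: 28.1
position: [0.4561, -0.2064, 0.2457]
tool_rot: [[-1.0, 0.001, 0.0], [0.001, 1.0, 0.0], [-0.0, 0.0, -1.0]]
ft_force: [0.0, -0.1, 0.8]
grip_width: 0.0641
gripper_force: 0.0
```

```bash
python3 -c "
from h import *
im=get_image('top'); 
for a,c,b in blobs(im,(22,120,90),(35,255,255),5,(215,190,300,260)): print(a,c,plane('top',*c,.151).round(4))
s=get_image('scene')
for a,c,b in blobs(s,(22,120,90),(35,255,255),5,(240,170,310,250)): print(a,c,plane('scene',*c,.151).round(4))
caps('top',im)
o=observe();print(o['position'],o['tool_rot'][:,2].round(3))"
```

```text
59 [222.6 204.7] [0.5917 0.2317 0.151 ]
65 [280.9 241.2] [0.4925 0.0733 0.151 ]
23 [262.8 190.8] [0.5919 0.2287 0.151 ]
48 [285.1 222.6] [0.4929 0.0712 0.151 ]
top R 45 [447.6 253.3] [444, 250, 8, 8] [ 0.4617 -0.3786  0.122 ]
top B 54 [446.3 254.1] [441, 248, 13, 12] [ 0.4596 -0.3749  0.122 ]
top B 129 [436.1 279. ] [430, 273, 13, 13] [ 0.3919 -0.3459  0.122 ]
[ 0.45618505 -0.20577003  0.24558289] [-0.  0. -1.]
```

Call:
{"name": "drive_tool", "arguments": {"offset": [[0, -0.05, 0.3], [0, 0, 0.6], [0, 0, 0.7], [0, 0, 0.7], [0, 0, 0.7], [0, 0, 0.5], [0, 0, 0.3], [0, 0, 0.1], [0, 0, 0], [0, 0, 0]], "turn": [[0, 0, 0], [0, 0, 0], [0, 0, 0], [0, 0, 0], [0, 0, 0], [0, 0, 0], [0, 0, 0], [0, 0, 0], [0, 0, 0], [0, 0, 0]], "hand": [0.75, 0.75, 0.75, 0.75, 0.75, 0.75, 0.75, 0.75, 0.75, 0.75]}}

```text
time_s: 29.45
position: [0.4564, -0.2081, 0.0901]
tool_rot: [[-1.0, 0.001, 0.001], [0.001, 1.0, -0.001], [-0.001, -0.001, -1.0]]
ft_force: [0.0, -0.5, 0.5]
grip_width: 0.0642
gripper_force: 0.0
```

Call:
{"name": "drive_tool", "arguments": {"offset": [[0, 0, 0], [0, 0, 0], [0, 0, 0], [0, 0, 0], [0, 0, 0], [0, 0, 0], [0, 0, 0], [0, 0, -0.05], [0, 0, -0.1], [0, 0, -0.2]], "turn": [[0, 0, 0], [0, 0, 0], [0, 0, 0], [0, 0, 0], [0, 0, 0], [0, 0, 0], [0, 0, 0], [0, 0, 0], [0, 0, 0], [0, 0, 0]], "hand": [0.4, 0.3, 0.2, 0.2, 0.2, 0.2, 0.2, 0.2, 0.2, 0.2]}}

```text
time_s: 30.7
position: [0.4559, -0.2079, 0.1037]
tool_rot: [[-1.0, 0.001, -0.001], [0.001, 1.0, 0.001], [0.001, 0.001, -1.0]]
ft_force: [0.3, -0.1, -0.5]
grip_width: 0.032
gripper_force: 59.4
```

Call:
{"name": "drive_tool", "arguments": {"offset": [[0, 0, -0.3], [0, 0, -0.4], [0, 0, -0.5], [0, 0, -0.6], [0, 0, -0.6], [0, 0, -0.6], [0, 0, -0.5], [0, 0, -0.3], [0, 0.2, 0], [0, 0.4, 0]], "turn": [[0, 0, 0], [0, 0, 0], [0, 0, 0], [0, 0, 0], [0, 0, 0], [0, 0, 0], [0, 0, 0], [0, 0, 0], [0, 0, 0], [0, 0, 0]], "hand": [0.2, 0.2, 0.2, 0.2, 0.2, 0.2, 0.2, 0.2, 0.2, 0.2]}}

```text
time_s: 31.95
position: [0.4558, -0.1832, 0.2548]
tool_rot: [[-1.0, 0.001, -0.001], [0.001, 1.0, 0.001], [0.001, 0.001, -1.0]]
ft_force: [0.4, 0.2, -0.8]
grip_width: 0.032
gripper_force: 59.4
```

Call:
{"name": "drive_tool", "arguments": {"offset": [[0, 0.6, 0], [0, 0.8, 0], [-0.1, 1, 0], [-0.1, 1, 0], [-0.1, 1, 0], [-0.1, 1, 0], [0, 1, 0], [0, 1, 0], [0, 1, 0], [0, 0.7, 0]], "turn": [[0, 0, 0], [0, 0, 0], [0, 0, 0], [0, 0, 0], [0, 0, 0], [0, 0, 0], [0, 0, 0], [0, 0, 0], [0, 0, 0], [0, 0, 0]], "hand": [0.2, 0.2, 0.2, 0.2, 0.2, 0.2, 0.2, 0.2, 0.2, 0.2]}}

```text
time_s: 33.2
position: [0.4711, 0.1824, 0.2548]
tool_rot: [[-1.0, -0.001, -0.002], [-0.001, 1.0, -0.0], [0.002, -0.0, -1.0]]
ft_force: [-0.3, -0.5, -0.3]
grip_width: 0.0321
gripper_force: 59.4
```

Call:
{"name": "drive_tool", "arguments": {"offset": [[-0.04, 0.4, 0], [0, 0, 0.2], [0, 0, 0.4], [0, 0, 0.3], [0, 0, 0.1], [0, 0, 0], [0, 0, 0], [0, 0, 0], [0, 0, 0], [0, 0, 0]], "turn": [[0, 0, 0], [0, 0, 0], [0, 0, 0], [0, 0, 0], [0, 0, 0], [0, 0, 0], [0, 0, 0], [0, 0, 0], [0, 0, 0], [0, 0, 0]], "hand": [0.2, 0.2, 0.2, 0.2, 0.2, 0.2, 0.2, 0.2, 0.2, 0.2]}}

```text
time_s: 34.45
position: [0.474, 0.196, 0.2156]
tool_rot: [[-1.0, 0.001, 0.0], [0.001, 1.0, -0.0], [-0.0, -0.0, -1.0]]
ft_force: [-0.3, 0.4, -0.8]
grip_width: 0.0316
gripper_force: 59.5
```

```bash
python3 -c "
from h import *
look('s7',(200,140,320,270),4)"
```

```text
[0.474  0.196  0.2156] [-0.3  0.4 -0.8] [ 0. -0. -1.] 0.031599663594728045
0.032 [236.5 169.5] crop [146. 118.]
-0.084 [238.4 217.3] crop [153. 309.]
```

View pics/s7.png

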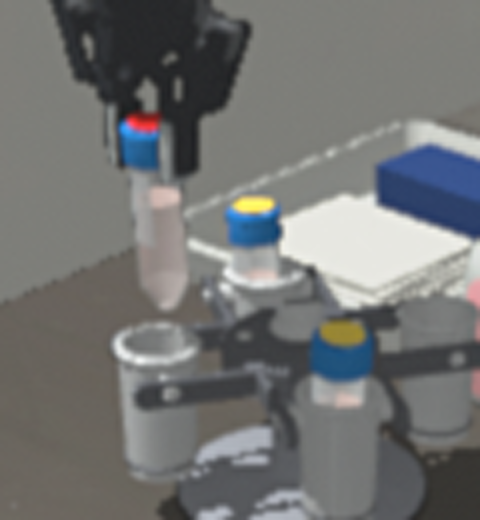

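Both yellow tubes are seated. The red tube leans in the same way, with its tip at (168,305) where 153 was expected. Bucket 0's mouth is at (156,345), so I'll tilt 6° and insert.

Call:
{"name": "drive_tool", "arguments": {"offset": [[0.07, 0.02, 0], [0, 0, 0], [0, 0, 0], [0, 0, 0], [-0.02, 0, 0.2], [-0.02, 0, 0.2], [-0.02, 0, 0.2], [-0.02, 0, 0.2], [-0.02, 0, 0.2], [-0.02, 0, 0.2]], "turn": [[0, 0.3, 0], [0, 0.4, 0], [0, 0.3, 0], [0, 0, 0], [0, 0, 0], [0, 0, 0], [0, 0, 0], [0, 0, 0], [0, 0, 0], [0, 0, 0]], "hand": [0.2, 0.2, 0.2, 0.2, 0.2, 0.2, 0.2, 0.2, 0.2, 0.2]}}

```text
time_s: 35.75
position: [0.471, 0.1968, 0.1667]
tool_rot: [[-0.995, 0.001, -0.105], [0.001, 1.0, 0.0], [0.105, -0.0, -0.995]]
ft_force: [-0.3, 0.3, -0.8]
grip_width: 0.0319
gripper_force: 59.5
```

Call:
{"name": "drive_tool", "arguments": {"offset": [[-0.02, 0, 0.2], [-0.02, 0, 0.2], [-0.02, 0, 0.2], [-0.02, 0, 0.2], [-0.02, 0, 0.2], [-0.01, 0, 0.1], [0, 0, 0.05], [0, 0, 0], [0, 0, 0], [0, 0, 0]], "turn": [[0, 0, 0], [0, 0, 0], [0, 0, 0], [0, 0, 0], [0, 0, 0], [0, 0, 0], [0, 0, 0], [0, 0, 0], [0, 0, 0], [0, 0, 0]], "hand": [0.2, 0.2, 0.2, 0.2, 0.2, 0.2, 0.2, 0.2, 0.2, 0.2]}}

```text
time_s: 37.0
position: [0.4706, 0.1968, 0.1213]
tool_rot: [[-0.995, 0.001, -0.104], [0.001, 1.0, 0.0], [0.104, 0.0, -0.995]]
ft_force: [0.3, 0.5, 0.2]
grip_width: 0.0319
gripper_force: 59.5
```

Call:
{"name": "drive_tool", "arguments": {"offset": [[0, 0, 0], [0, 0, 0], [0, 0, 0], [0, 0, 0], [0, 0, 0], [0.02, 0, -0.2], [0.05, 0, -0.5], [0.08, 0, -0.8], [0.08, 0, -0.8], [0.08, 0, -0.8]], "turn": [[0, 0, 0], [0, 0, 0], [0, 0, 0], [0, 0, 0], [0, 0, 0], [0, 0, 0], [0, 0, 0], [0, 0, 0], [0, 0, 0], [0, 0, 0]], "hand": [0.4, 0.5, 0.55, 0.55, 0.55, 0.55, 0.55, 0.55, 0.55, 0.55]}}

```text
time_s: 38.25
position: [0.471, 0.1968, 0.2474]
tool_rot: [[-0.995, 0.001, -0.104], [0.001, 1.0, 0.0], [0.104, 0.0, -0.995]]
ft_force: [-0.1, -0.2, 0.5]
grip_width: 0.0467
gripper_force: 0.0
```

Call:
{"name": "drive_tool", "arguments": {"offset": [[0, 0, 0], [0, -0.5, 0], [0.1, -0.9, 0], [0.1, -1, 0], [0, -1, 0], [0, -1, 0], [0, -1, 0], [0, -1, 0], [0, -1, 0], [0, -1, 0]], "turn": [[0, -0.5, 0], [0, -0.5, 0], [0, 0, 0], [0, 0, 0], [0, 0, 0], [0, 0, 0], [0, 0, 0], [0, 0, 0], [0, 0, 0], [0, 0, 0]], "hand": [0.55, 0.75, 0.75, 0.75, 0.75, 0.75, 0.75, 0.75, 0.75, 0.75]}}

```text
time_s: 39.5
position: [0.4628, -0.1405, 0.2464]
tool_rot: [[-1.0, 0.001, 0.001], [0.001, 1.0, -0.0], [-0.001, -0.0, -1.0]]
ft_force: [0.4, -0.7, 0.5]
grip_width: 0.064
gripper_force: 0.0
```

Call:
{"name": "drive_tool", "arguments": {"offset": [[0, -1, 0], [0, -1, 0], [0, -1, 0], [0, -1, 0], [0, -1, 0], [0, -0.7, 0], [0, -0.3, 0], [0, 0, 0], [0, 0, 0], [0, 0, 0]], "turn": [[0, 0, 0], [0, 0, 0], [0, 0, 0], [0, 0, 0], [0, 0, 0], [0, 0, 0], [0, 0, 0], [0, 0, 0], [0, 0, 0], [0, 0, 0]], "hand": [0.75, 0.75, 0.75, 0.75, 0.75, 0.75, 0.75, 0.75, 0.75, 0.75]}}

```text
time_s: 40.75
position: [0.463, -0.3783, 0.246]
tool_rot: [[-1.0, -0.0, 0.0], [-0.0, 1.0, -0.0], [-0.0, -0.0, -1.0]]
ft_force: [0.6, -0.1, -0.5]
grip_width: 0.064
gripper_force: 0.0
```

```bash
python3 -c "
from h import *
im=get_image('top'); 
for lo,hi in (((22,120,90),(35,255,255)),((170,130,100),(180,255,255))):
  for a,c,b in blobs(im,lo,hi,5,(205,190,300,280)): print(a,c,plane('top',*c,.151).round(4))
o=observe();print(o['position'],o['tool_rot'][:,2].round(3))"
```

```text
60 [222.6 204.8] [0.5914 0.2317 0.151 ]
65 [280.9 241.2] [0.4925 0.0733 0.151 ]
[ 0.46293548 -0.378441    0.24604747] [ 0. -0. -1.]
```

Call:
{"name": "drive_tool", "arguments": {"offset": [[0.02, 0, 0.3], [0, 0, 0.6], [0, 0, 0.7], [0, 0, 0.7], [0, 0, 0.7], [0, 0, 0.5], [0, 0, 0.3], [0, 0, 0.1], [0, 0, 0], [0, 0, 0]], "turn": [[0, 0, 0], [0, 0, 0], [0, 0, 0], [0, 0, 0], [0, 0, 0], [0, 0, 0], [0, 0, 0], [0, 0, 0], [0, 0, 0], [0, 0, 0]], "hand": [0.75, 0.75, 0.75, 0.75, 0.75, 0.75, 0.75, 0.75, 0.75, 0.75]}}

```text
time_s: 42.05
position: [0.4622, -0.3795, 0.0904]
tool_rot: [[-1.0, 0.001, 0.001], [0.001, 1.0, -0.001], [-0.001, -0.001, -1.0]]
ft_force: [0.9, -0.2, -0.8]
grip_width: 0.0639
gripper_force: 0.0
```

```bash
python3 -c "
from h import *
im=get_image('top'); 
for n,im,z in (('top',im,(205,190,300,280)),('scene',get_image('scene'),(215,150,320,260))):
  for lo,hi in (((170,130,80),(180,255,255)),((0,150,80),(5,255,255))):
    for a,c,b in blobs(im,lo,hi,4,z): print(n,a,c,plane(n,*c,.151).round(4))
"
```

```text
top 47 [230.9 249.2] [0.4712 0.2074 0.151 ]
scene 12 [234.6 209.6] [0.4688 0.2018 0.151 ]
scene 23 [234.6 208. ] [0.475 0.208 0.151]
```

Call:
{"name": "drive_tool", "arguments": {"offset": [[0, 0, 0], [0, 0, 0], [0, 0, 0], [0, 0, 0], [0, 0, 0], [0, 0, 0], [0, 0, 0], [0, 0, -0.05], [0, 0, -0.1], [0, 0, -0.2]], "turn": [[0, 0, 0], [0, 0, 0], [0, 0, 0], [0, 0, 0], [0, 0, 0], [0, 0, 0], [0, 0, 0], [0, 0, 0], [0, 0, 0], [0, 0, 0]], "hand": [0.4, 0.3, 0.2, 0.2, 0.2, 0.2, 0.2, 0.2, 0.2, 0.2]}}

```text
time_s: 43.4
position: [0.4618, -0.3792, 0.1038]
tool_rot: [[-1.0, 0.001, -0.001], [0.001, 1.0, 0.001], [0.001, 0.001, -1.0]]
ft_force: [0.5, 1.0, 0.4]
grip_width: 0.0321
gripper_force: 59.4
```

Call:
{"name": "drive_tool", "arguments": {"offset": [[0, 0, -0.3], [0, 0, -0.4], [0, 0, -0.5], [0, 0, -0.6], [0, 0, -0.6], [0, 0, -0.6], [0, 0, -0.5], [0, 0, -0.5], [0, 0, -0.4], [-0.1, 0.3, 0]], "turn": [[0, 0, 0], [0, 0, 0], [0, 0, 0], [0, 0, 0], [0, 0, 0], [0, 0, 0], [0, 0, 0], [0, 0, 0], [0, 0, 0], [0, 0, 0]], "hand": [0.2, 0.2, 0.2, 0.2, 0.2, 0.2, 0.2, 0.2, 0.2, 0.2]}}

```text
time_s: 44.65
position: [0.4661, -0.3674, 0.2814]
tool_rot: [[-1.0, 0.002, 0.002], [0.002, 1.0, -0.002], [-0.002, -0.002, -1.0]]
ft_force: [0.2, 0.4, -0.8]
grip_width: 0.0315
gripper_force: 59.4
```

Call:
{"name": "drive_tool", "arguments": {"offset": [[-0.2, 0.6, 0], [-0.3, 0.8, 0], [-0.4, 1, 0], [-0.4, 1, 0], [-0.4, 1, 0], [-0.4, 1, 0], [-0.4, 1, 0], [-0.4, 1, 0], [-0.4, 1, 0], [-0.3, 1, 0]], "turn": [[0, 0, 0], [0, 0, 0], [0, 0, 0], [0, 0, 0], [0, 0, 0], [0, 0, 0], [0, 0, 0], [0, 0, 0], [0, 0, 0], [0, 0, 0]], "hand": [0.2, 0.2, 0.2, 0.2, 0.2, 0.2, 0.2, 0.2, 0.2, 0.2]}}

```text
time_s: 45.9
position: [0.6101, 0.011, 0.2792]
tool_rot: [[-1.0, 0.0, -0.001], [0.0, 1.0, 0.0], [0.001, 0.0, -1.0]]
ft_force: [0.0, -0.1, -0.3]
grip_width: 0.0316
gripper_force: 59.4
```

Call:
{"name": "drive_tool", "arguments": {"offset": [[-0.1, 0.9, 0], [-0.02, 0.8, 0], [0, 0.5, 0], [0, 0.17, 0.2], [0, 0, 0.4], [0, 0, 0.5], [0, 0, 0.4], [0, 0, 0.15], [0, 0, 0], [0, 0, 0]], "turn": [[0, 0, 0], [0, 0, 0], [0, 0, 0], [0, 0, 0], [0, 0, 0], [0, 0, 0], [0, 0, 0], [0, 0, 0], [0, 0, 0], [0, 0, 0]], "hand": [0.2, 0.2, 0.2, 0.2, 0.2, 0.2, 0.2, 0.2, 0.2, 0.2]}}

```text
time_s: 47.15
position: [0.6154, 0.1033, 0.2144]
tool_rot: [[-1.0, 0.001, 0.001], [0.001, 1.0, -0.0], [-0.001, -0.0, -1.0]]
ft_force: [-0.2, 0.3, -0.4]
grip_width: 0.0323
gripper_force: 59.4
```

```bash
python3 -c "
from h import *
look('s8',(220,120,340,260),4)"
```

```text
[0.6154 0.1033 0.2144] [-0.2  0.3 -0.4] [ 0.001 -0.    -1.   ] 0.03230370868071254
0.032 [309.7 163.3] crop [359. 173.]
-0.084 [308.8 209.7] crop [355. 359.]
```

View pics/s8.png

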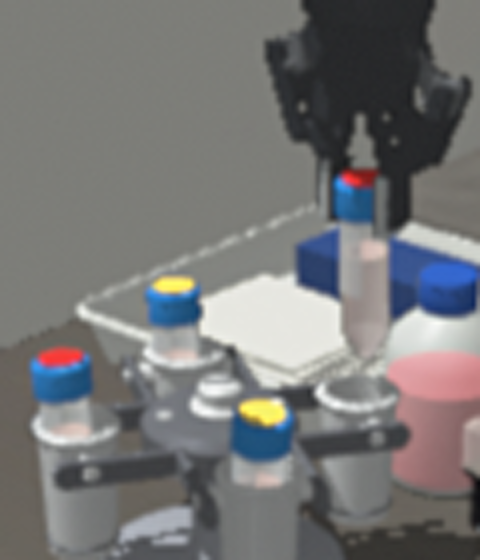

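Three tubes are seated. The last one leans a little, with its tip at (367,358) where 355 was expected, and bucket 2's mouth is at (357,392). I'll tilt 5.4° and insert.

Call:
{"name": "drive_tool", "arguments": {"offset": [[0.06, 0, 0], [0, 0, 0], [0, 0, 0], [0, 0, 0], [-0.02, 0, 0.2], [-0.02, 0, 0.2], [-0.02, 0, 0.2], [-0.02, 0, 0.2], [-0.02, 0, 0.2], [-0.02, 0, 0.2]], "turn": [[0, 0.3, 0], [0, 0.4, 0], [0, 0.2, 0], [0, 0, 0], [0, 0, 0], [0, 0, 0], [0, 0, 0], [0, 0, 0], [0, 0, 0], [0, 0, 0]], "hand": [0.2, 0.2, 0.2, 0.2, 0.2, 0.2, 0.2, 0.2, 0.2, 0.2]}}

```text
time_s: 48.45
position: [0.613, 0.1035, 0.1649]
tool_rot: [[-0.996, 0.001, -0.094], [0.001, 1.0, 0.0], [0.094, -0.0, -0.996]]
ft_force: [-0.6, 0.2, -0.5]
grip_width: 0.032
gripper_force: 59.4
```

Call:
{"name": "drive_tool", "arguments": {"offset": [[-0.02, 0, 0.2], [-0.02, 0, 0.2], [-0.02, 0, 0.2], [-0.02, 0, 0.2], [-0.02, 0, 0.2], [-0.01, 0, 0.1], [0, 0, 0.03], [0, 0, 0], [0, 0, 0], [0, 0, 0]], "turn": [[0, 0, 0], [0, 0, 0], [0, 0, 0], [0, 0, 0], [0, 0, 0], [0, 0, 0], [0, 0, 0], [0, 0, 0], [0, 0, 0], [0, 0, 0]], "hand": [0.2, 0.2, 0.2, 0.2, 0.2, 0.2, 0.2, 0.2, 0.2, 0.2]}}

```text
time_s: 49.7
position: [0.6132, 0.1035, 0.1203]
tool_rot: [[-0.996, 0.001, -0.094], [0.001, 1.0, 0.0], [0.094, 0.0, -0.996]]
ft_force: [-0.4, 0.1, 0.2]
grip_width: 0.0324
gripper_force: 59.4
```

Call:
{"name": "drive_tool", "arguments": {"offset": [[0, 0, 0], [0, 0, 0], [0, 0, 0], [0, 0, 0], [0, 0, 0], [0.02, 0, -0.2], [0.05, 0, -0.5], [0.08, 0, -0.8], [0.08, 0, -0.8], [0.08, 0, -0.8]], "turn": [[0, 0, 0], [0, 0, 0], [0, 0, 0], [0, 0, 0], [0, 0, 0], [0, 0, 0], [0, 0, 0], [0, 0, 0], [0, 0, 0], [0, 0, 0]], "hand": [0.4, 0.5, 0.55, 0.55, 0.55, 0.55, 0.55, 0.55, 0.55, 0.55]}}

```text
time_s: 50.95
position: [0.6123, 0.1035, 0.2464]
tool_rot: [[-0.996, 0.001, -0.093], [0.001, 1.0, 0.0], [0.093, -0.0, -0.996]]
ft_force: [0.1, 0.3, 0.2]
grip_width: 0.0468
gripper_force: 0.0
```

Call:
{"name": "drive_tool", "arguments": {"offset": [[0, -0.4, 0], [0, -0.8, 0], [0, -1, 0], [0, -1, 0], [0, -1, 0], [0, -1, 0], [0, -0.5, 0], [0, 0, 0], [0, 0, 0], [0, 0, 0]], "turn": [[0, 0, 0], [0, 0, 0], [0, 0, 0], [0, 0, 0], [0, 0, 0], [0, 0, 0], [0, 0, 0], [0, 0, 0], [0, 0, 0], [0, 0, 0]], "hand": [0.55, 0.55, 0.55, 0.55, 0.55, 0.55, 0.55, 0.55, 0.55, 0.55]}}

```text
time_s: 52.2
position: [0.6123, -0.1232, 0.2448]
tool_rot: [[-0.996, -0.001, -0.094], [-0.001, 1.0, 0.0], [0.094, 0.0, -0.996]]
ft_force: [-0.5, -0.9, 0.3]
grip_width: 0.0469
gripper_force: 0.0
```

```bash
python3 -c "
from h import *
im=get_image('top');s=get_image('scene')
for n,i,z in (('top',im,(205,190,310,280)),('scene',s,(215,150,330,260))):
  for lo,hi in (((22,120,90),(35,255,255)),((170,130,80),(180,255,255)),((0,150,80),(5,255,255))):
    for a,c,b in blobs(i,lo,hi,4,z): print(n,a,c,plane(n,*c,.151).round(4))
caps('top',im)
cv2.imwrite('pics/fin.png',cv2.resize(s[150:400,210:490],None,fx=2.4,fy=2.4,interpolation=cv2.INTER_CUBIC))
"
```

```text
top 60 [222.6 204.8] [0.5914 0.2317 0.151 ]
top 65 [280.9 241.2] [0.4925 0.0733 0.151 ]
top 4 [263.8 194.5] [0.619  0.1203 0.151 ]
top 6 [264.7 200. ] [0.604  0.1177 0.151 ]
top 46 [266.8 196.9] [0.6124 0.1121 0.151 ]
top 48 [230.9 249.3] [0.4709 0.2074 0.151 ]
scene 23 [262.8 190.8] [0.5919 0.2287 0.151 ]
scene 48 [285.1 222.6] [0.4929 0.0712 0.151 ]
scene 9 [306.  202.2] [0.6086 0.1066 0.151 ]
scene 12 [234.6 209.6] [0.4688 0.2018 0.151 ]
scene 10 [306.3 201.2] [0.6135 0.1097 0.151 ]
scene 23 [234.6 208. ] [0.475 0.208 0.151]
top B 122 [396.4 230.7] [390, 225, 13, 12] [ 0.5237 -0.239   0.122 ]
top B 129 [436.1 279. ] [430, 273, 13, 13] [ 0.3919 -0.3459  0.122 ]
```

View pics/fin.png

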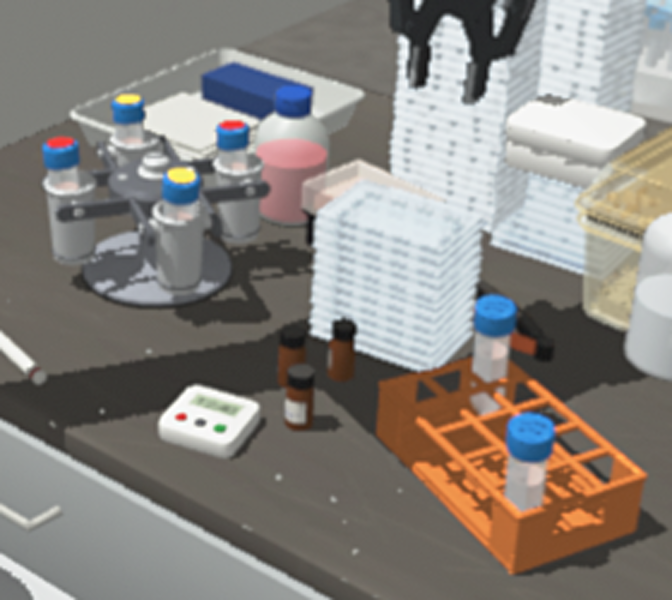

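All four tubes are seated. The yellow caps at (127,100) and (182,178) are opposite each other, and so are the red ones at (62,147) and (233,130). The plain tubes are unmoved at (495,315) and (530,435), and the gripper is clear, so I'm handing in.

```bash
python3 -c "
from rig import env
print(env.close_job())"
```

```text
the job is handed in; nothing more can be done
None
```

I handed the job in with all four stickered tubes seated in the rotor buckets, yellow opposite yellow and red opposite red, and the two plain tubes unmoved in the rack. The arm took about 52 s; closing the job gave no verdict.

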